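# Stroke-check three piston dispensers and set the binding one aside

## Robot

A 7-joint arm with a two-finger parallel gripper is mounted at the origin on a cart in front of the work surface, level with it; the furniture and walls round the work are solid. World frame = base frame: x ahead of the robot, y to its left, z up, the work surface at z = 0. Lengths are in m, angles in rad, forces in N, time in s.
With the tool pointing down it reaches from about 0.4 to 0.85 m from the base axis. Payload 4.5 kg.
Tool frame: the origin (TCP) lies midway between the tips of the shut fingers; the grasp point (between the pads) lies 19 mm behind it (arm.tcp_to_grasp is the z of the grasp point in the tool frame, in m); z points along the fingers, y is the direction in which the jaws open and shut (so a half turn about z gives the same grasp; the last joint's range is limited). The gripper opens to 88 mm and grips with 3 to 60 N. Pads are 18 mm wide; open, the fingers measure 123 mm over their backs; the gripper's body (75 mm by 187 mm) begins 45 mm behind the grasp point.
Start: joints at [1.174, 0.689, -0.195, 1.565, 0.157, 0.902, -0.215], TCP at [0.261, -0.568, 0.239] pointing down, gripper open.
Joint ranges: [-3.01, 3.01], [-0.46, 2.08], [-1.47, 1.51], [0.13, 2.56], [-1, 4.14], [0.04, 2.09], [-2.66, 2.66]. Speed limits (rad/s): [2.57, 2.57, 3.14, 3.14, 3.14, 3.14, 3.14].

## Interface

Orientations are given as a unit quaternion [w, x, y, z].
In Python, from rig import arm gives the robot as it stands.
- The arm moves only by the tool play_rows, never from a script. Its argument "rows" is a list of rows, each an object of numbers: "dx", "dy", "dz": the shift along the tool's x, y, z in m; "ax", "ay", "az": the turn, a rotation vector about the tool's x, y, z in degrees; "gripper": the opening, from 0 (shut) to 1 (fully open). In form: [{"dx": .., "dy": .., "dz": .., "ax": .., "ay": .., "az": .., "gripper": ..}, ...]. A call has 1 to 10 rows; each row shifts and turns the commanded pose from where the row before left it, along the tool's axes as they then stand; what a row does not reach is not made up. A row lasts 1/10 s, in which the tool goes at most 50 mm and 8.59 degrees, less where a joint would pass 70% of its speed; a pose out of reach is approached as far as the arm can. A call with a gripper value outside its range is refused whole. The fingers move at their own pace and stop on an object; "force" is the grip in N (left out, the last holds). Time passes only in rows, so rows that do not move let the fingers close. It gives the time, the measured TCP pose, the force and the opening at its end, in the units of the state.
- arm.state(): the state, without advancing time (a new reading comes with each control period).
- arm.capture(name): name is "side" or "top" or "wrist"; returns a dict with "image" (400x640x3 uint8, blue, green, red), "K" (3x3 intrinsics, pixels), "R" (3x3) and "t" (3): a world point X has camera coordinates R X + t. Camera axes: x right, y down, z forward; pixel columns grow to the right and rows downward; lengths in m; the calibration is good to about 2 mm. The wrist camera is an equidistant fisheye: a pixel r from the principal point sees the ray r / f radians off the axis. A picture is of the moment at which its call begins. There is no depth.
- arm.sign_off(): hands the job in, once; it reports no verdict.
The state is a dict: "clock": time; "q": joint angles; "dq": joint speeds; "effort": joint torques, N m; "eef_pos": TCP position; "tcp_rot": TCP orientation; "force": force on the tool from outside, world axes, zero at the start; "ft_torque": the same for the moment, N m; "width": finger opening in m.
Only numpy, scipy, OpenCV 4.12 (cv2) and the standard library are available. Lean on these libraries where they do the work, as an engineer would, in place of code of your own. Each camera call takes 0.05 s, during which the arm holds its last target. There are 200 camera calls.

## Task

Check the three piston dispensers before use: press each plunger gently down its stroke, stopping as soon as the resistance climbs, never forcing it. Two go fully home and must be left that way, upright where they stand; the one that binds part-way must be pressed just up to where it binds and set upright in the steel reject tray. They are top-heavy, so do not tip any over, and leave the other things on the desk where they are.

Things in the scene. Friction and masses are not known exactly. Their poses are not given: they have to be found in the camera images.
- tray: shallow square steel reject tray, empty, fixed to the desk, 130 x 130 mm outside, 124 x 124 mm inside, rim 16 mm high, floor 3 mm thick. Origin: centre of its underside, on the desk; x and y along its sides.
- barrel_a (a point): centre of loose standing dispenser a, 42 mm above its foot, z up its axis (a, b, c are look-alikes, round). Body 84 mm tall: foot 32 mm across, white barrel 26 mm across, steel collar 30 mm across from 66 to 84 mm above the foot: grip the collar, 33 mm above this point. 0.2 kg, heavy at the top on a small foot: it tips if shoved, moved fast or held low.
- plunger_a: centre of the top of plunger a's black thumb disc (27 mm across, 5 mm thick), z up. It slides straight down into the body. Fully out, the top is 76 mm above point barrel_a; starts 0 to 4 mm in. Sound stroke: steady drag of about 3 N to 24.5 mm in, then a rubber stop (3 N more a mm) and solid at 28.5 mm; home means 22.5 mm or more in.
- barrel_b (a point): centre of dispenser b, 42 mm above its foot; same make, size and grip as a.
- plunger_b: centre of the top of plunger b's thumb disc; as a. In just one of a, b, c (drawn afresh each time, invisible outside) something is lodged: from about 11 mm in its force climbs 3 N a mm, and at about 16 mm it is solid. It must be pressed to that rise.
- barrel_c (a point): centre of dispenser c, 42 mm above its foot; same make, size and grip as a.
- plunger_c: centre of the top of plunger c's thumb disc; as a. Released, a plunger stays where it is or springs back up to 3 mm. Pressing with more than 30 N damages it; stopping 4 to 5 N above the drag is enough.
- bottle_mid (a point): bystander: amber dropper bottle with a rubber bulb, 29 mm across, 102 mm tall, loose; point half-way up.
- eyepiece_mid (a point): bystander: black microscope eyepiece standing upright, 39 mm across, 46 mm tall, loose; point half-way up.
- eraser_mid (a point): bystander: eraser lying flat, 19 x 44 x 12 mm, loose; point at its centre.
Things that resemble listed ones, but are neither listed nor needed, are in the scene too. Leave any green or red look-alike of the part that bears barrel_a alone.

How it is judged:
By the outcome, as a careful person would: the job done as asked, in the order asked, and still so for the second after the job is handed in, with the robot touching nothing.
It also fails if it takes over 64 s, if anything falls off the work surface, if the arm or the gripper's body presses on something with over 40 N, if the wrist force passes 120 N, or if a joint passes its speed limit or range.

## Working session

There is one attempt and no reset: what is moved stays moved. The work goes in short steps, Python scripts to look and compute and a tool call to move; the robot and the scene stay as the last step left them, time stands still between calls to the robot, and variables do not carry over. Pictures are saved under pics/ and viewed, about 8 in all and at most 12, crops included, and the job is handed in when it is done.

Besides the shell and the picture viewer there is one more tool, called after "Call:" by a JSON object that holds its "fn" and its "kwargs". play_rows: Moves the arm, as the interface text tells. Its arguments: {"type":"object","properties":{"rows":{"type":"array","items":{"type":"object","properties":{"dx":{"type":"number"},"dy":{"type":"number"},"dz":{"type":"number"},"ax":{"type":"number"},"ay":{"type":"number"},"az":{"type":"number"},"gripper":{"type":"number"}}}},"force":{"type":"number"}},"required":["rows"]}

```bash
mkdir -p pics; ls
python3 - <<'E'
from rig import arm
import cv2,numpy as np,pickle
d={n:arm.capture(n) for n in("side","top")}
pickle.dump(d,open('cap0.pkl','wb'))
for n in d:
    cv2.imwrite(f'pics/{n}0.png',d[n]['image']); c=d[n]; print(n,c['K'].tolist(),(-c['R'].T@c['t']).round(3),c['R'].round(3).tolist())
s=arm.state();print({k:np.round(v,3).tolist() for k,v in s.items()},arm.tcp_to_grasp)
E
```

```text
pics
side [[395.3898457577665, 0.0, 312.50104121252986], [0.0, 395.3898457577665, 203.3585030727427], [0.0, 0.0, 1.0]] [ 0.495 -0.844  0.413] [[1.0, 0.011, -0.006], [-0.001, -0.384, -0.923], [-0.013, 0.923, -0.384]]
top [[479.2825423578043, 0.0, 325.13099879423527], [0.0, 479.2825423578043, 201.93980616831473], [0.0, 0.0, 1.0]] [ 0.303 -0.037  0.972] [[-0.147, -0.989, -0.002], [-0.965, 0.144, -0.221], [0.219, -0.03, -0.975]]
{'clock': 0.1, 'q': [1.174, 0.69, -0.195, 1.566, 0.157, 0.903, -0.215], 'dq': [0.0, -0.002, -0.001, -0.003, -0.001, -0.001, 0.002], 'effort': [-0.003, -52.85, -1.271, -15.384, -0.053, 0.002, 0.0], 'eef_pos': [0.261, -0.567, 0.238], 'tcp_rot': [-0.001, 0.977, 0.214, -0.0], 'force': [0.499, -0.187, 0.133], 'ft_torque': [-0.023, -0.004, -0.022], 'width': 0.088} -0.0187
```

View pics/side0.png

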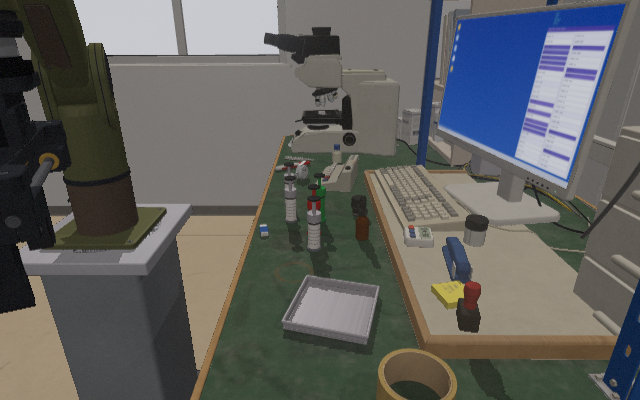

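View pics/top0.png

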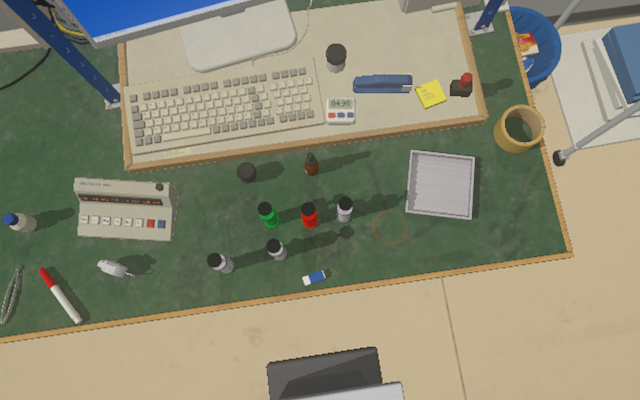

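The top view shows three white-barrelled dispensers with black discs near (345,201), (276,246) and (216,261). The green (268,212) and red (310,212) ones are look-alikes to avoid. The bottle is at (311,163), the eyepiece at (247,172), the eraser at (315,278) and the tray at (441,184). Next I'll make the close crop and measure.

```bash
cat > h.py <<'E'
import numpy as np,cv2
def ray(c,u,v):
    d=c['R'].T@np.linalg.solve(c['K'],[u,v,1.]); return -c['R'].T@c['t'],d
def onz(c,u,v,z):
    o,d=ray(c,u,v); return o+d*(z-o[2])/d[2]
def proj(c,X):
    p=c['K']@(c['R']@np.asarray(X,float)+c['t']); return p[:2]/p[2]
E
python3 - <<'E'
import pickle;from h import *
d=pickle.load(open('cap0.pkl','rb'));c=d['top'];im=c['image']
m=(im.max(2)<55).astype(np.uint8)
n,l,s,ce=cv2.connectedComponentsWithStats(m)
for i in range(1,n):
    x,y,w,h,a=s[i]
    if a>40 and 180<x<400 and 140<y<290: print(ce[i].round(1),s[i],onz(c,*ce[i],.116).round(4))
for nm,p in dict(t0=(410,151),t1=(475,156),t2=(470,219),t3=(406,212)).items(): print(nm,onz(c,*p,.016).round(4))
a=cv2.resize(im[150:295,190:390],None,fx=4,fy=4,interpolation=2)
cv2.imwrite('pics/crop.png',a)
E
```

```text
[251.4 177. ] [245 169  11  13  47] [0.5631 0.0649 0.116 ]
[344.9 202.9] [339 197  13  13 137] [ 0.4889 -0.0988  0.116 ]
[264.1 208.3] [258 202  13  13 137] [0.5007 0.0487 0.116 ]
[307.8 208.7] [301 203  14  13 143] [ 0.4883 -0.0301  0.116 ]
[272.9 245.3] [266 239  14  14 143] [0.4309 0.0411 0.116 ]
[213.9 259.9] [208 254  13  13 139] [0.4205 0.1485 0.116 ]
t0 [ 0.6006 -0.2583  0.016 ]
t1 [ 0.5698 -0.3905  0.016 ]
t2 [ 0.4402 -0.3517  0.016 ]
t3 [ 0.4736 -0.2261  0.016 ]
```

View pics/crop.png

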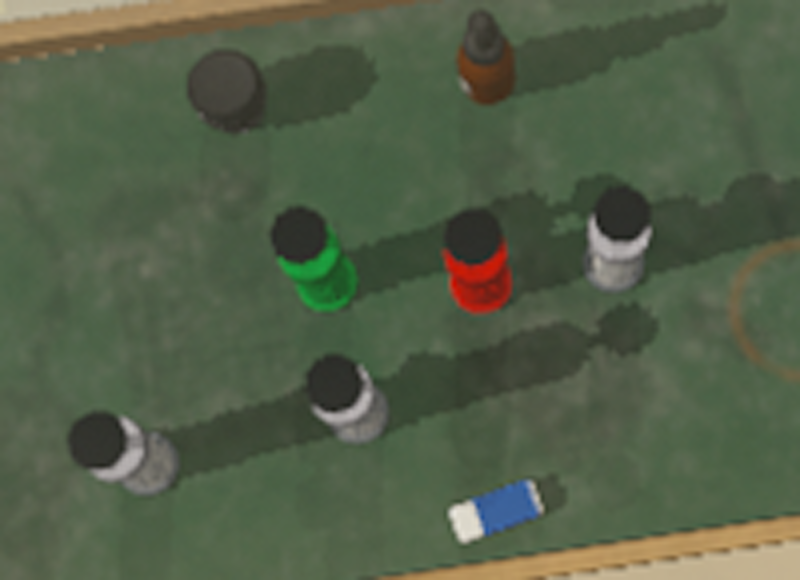

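White targets: P1 (0.489,-0.099), P2 (0.431,0.041), P3 (0.4205,0.1485). They're distinct from the red one (crop 475,240) and the green one (crop 300,235). I'll square the tool with the world, shut the gripper and travel to P1.

Call:
{"fn": "play_rows", "kwargs": {"rows": [{"az":8.2,"gripper":0},{"az":8.2,"gripper":0},{"az":8.3,"gripper":0},{"dx":0.018,"dy":-0.038,"gripper":0},{"dx":0.018,"dy":-0.038,"gripper":0},{"dx":0.018,"dy":-0.038,"gripper":0},{"dx":0.018,"dy":-0.038,"gripper":0},{"dx":0.018,"dy":-0.038,"gripper":0},{"dx":0.018,"dy":-0.038,"gripper":0},{"dx":0.018,"dy":-0.038,"gripper":0}], "force": 20}}

```text
$.rows[0]: bad value
```

Call:
{"fn": "play_rows", "kwargs": {"rows": [{"dx":0,"dy":0,"dz":0,"ax":0,"ay":0,"az":8.2,"gripper":0.0},{"dx":0,"dy":0,"dz":0,"ax":0,"ay":0,"az":8.2,"gripper":0.0},{"dx":0,"dy":0,"dz":0,"ax":0,"ay":0,"az":8.3,"gripper":0.0}], "force": 20}}

```text
clock: 0.4
eef_pos: [0.2608, -0.5676, 0.2382]
tcp_rot: [-0.0, 1.0, -0.003, -0.0]
force: [0.4, -0.2, 0.2]
width: 0.0662
```

Call:
{"fn": "play_rows", "kwargs": {"rows": [{"dx":0.019,"dy":-0.039,"dz":0,"ax":0,"ay":0,"az":0,"gripper":0},{"dx":0.019,"dy":-0.039,"dz":0,"ax":0,"ay":0,"az":0,"gripper":0},{"dx":0.019,"dy":-0.039,"dz":0,"ax":0,"ay":0,"az":0,"gripper":0},{"dx":0.019,"dy":-0.039,"dz":0,"ax":0,"ay":0,"az":0,"gripper":0},{"dx":0.019,"dy":-0.039,"dz":0,"ax":0,"ay":0,"az":0,"gripper":0},{"dx":0.019,"dy":-0.039,"dz":0,"ax":0,"ay":0,"az":0,"gripper":0},{"dx":0.019,"dy":-0.039,"dz":0,"ax":0,"ay":0,"az":0,"gripper":0},{"dx":0.019,"dy":-0.039,"dz":0,"ax":0,"ay":0,"az":0,"gripper":0},{"dx":0.019,"dy":-0.039,"dz":0,"ax":0,"ay":0,"az":0,"gripper":0},{"dx":0.019,"dy":-0.039,"dz":0,"ax":0,"ay":0,"az":0,"gripper":0}]}}

```text
clock: 1.4
eef_pos: [0.4515, -0.1762, 0.2386]
tcp_rot: [-0.0, 1.0, -0.0, -0.0]
force: [1.6, 0.1, 0.8]
width: 0.0004
```

Call:
{"fn": "play_rows", "kwargs": {"rows": [{"dx":0.019,"dy":-0.039,"dz":0,"ax":0,"ay":0,"az":0,"gripper":0},{"dx":0.0185,"dy":-0.0382,"dz":0,"ax":0,"ay":0,"az":0,"gripper":0},{"dx":0,"dy":0,"dz":0.025,"ax":0,"ay":0,"az":0,"gripper":0},{"dx":0,"dy":0,"dz":0.025,"ax":0,"ay":0,"az":0,"gripper":0},{"dx":0,"dy":0,"dz":0.025,"ax":0,"ay":0,"az":0,"gripper":0},{"dx":0,"dy":0,"dz":0.023,"ax":0,"ay":0,"az":0,"gripper":0},{"dx":0,"dy":0,"dz":0,"ax":0,"ay":0,"az":0,"gripper":0},{"dx":0,"dy":0,"dz":0,"ax":0,"ay":0,"az":0,"gripper":0}]}}

```text
clock: 2.2
eef_pos: [0.4885, -0.1008, 0.1408]
tcp_rot: [-0.0, 1.0, -0.0, -0.0]
force: [0.2, 0.8, 0.3]
width: 0.0006
```

Run:
```python
from rig import arm
import cv2
a=arm.capture('side')['image'];b=arm.capture('wrist')['image']
import numpy as np
s=cv2.resize(a[140:265,230:390],(640,500),interpolation=2)
b=cv2.resize(b,(0,0),fx=.9,fy=.9)[:, :]
cv2.imwrite('pics/s1.png',s);cv2.imwrite('pics/w1.png',b)
```

```text
(no output)
```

View pics/s1.png

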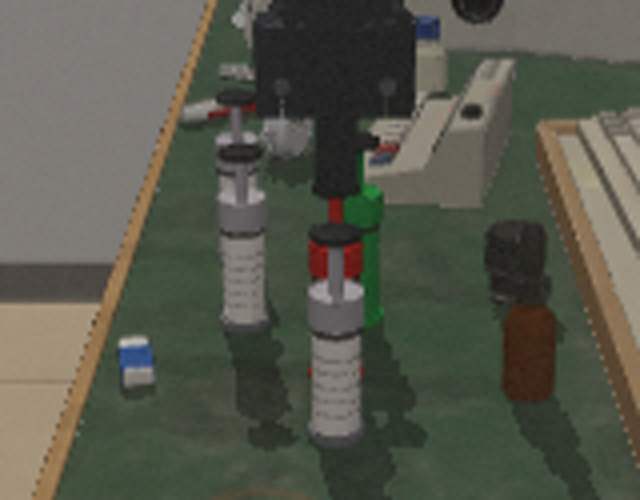

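The side crop shows the shut fingers (335,190) directly over P1's disc (335,232), with P2 and P3 clear behind. I'll press to z≈0.109.

Call:
{"fn": "play_rows", "kwargs": {"rows": [{"dx":0,"dy":0,"dz":0.006,"ax":0,"ay":0,"az":0,"gripper":0},{"dx":0,"dy":0,"dz":0.006,"ax":0,"ay":0,"az":0,"gripper":0},{"dx":0,"dy":0,"dz":0.006,"ax":0,"ay":0,"az":0,"gripper":0},{"dx":0,"dy":0,"dz":0.003,"ax":0,"ay":0,"az":0,"gripper":0},{"dx":0,"dy":0,"dz":0.003,"ax":0,"ay":0,"az":0,"gripper":0},{"dx":0,"dy":0,"dz":0.003,"ax":0,"ay":0,"az":0,"gripper":0},{"dx":0,"dy":0,"dz":0.002,"ax":0,"ay":0,"az":0,"gripper":0},{"dx":0,"dy":0,"dz":0.002,"ax":0,"ay":0,"az":0,"gripper":0},{"dx":0,"dy":0,"dz":0.001,"ax":0,"ay":0,"az":0,"gripper":0}]}}

```text
clock: 3.2
eef_pos: [0.4886, -0.1008, 0.1086]
tcp_rot: [0.0, 1.0, -0.0, -0.0]
force: [-1.0, 0.6, 2.7]
width: 0.0005
```

Call:
{"fn": "play_rows", "kwargs": {"rows": [{"dx":0,"dy":0,"dz":0.001,"ax":0,"ay":0,"az":0,"gripper":0},{"dx":0,"dy":0,"dz":0.001,"ax":0,"ay":0,"az":0,"gripper":0},{"dx":0,"dy":0,"dz":0.001,"ax":0,"ay":0,"az":0,"gripper":0},{"dx":0,"dy":0,"dz":0,"ax":0,"ay":0,"az":0,"gripper":0}]}}

```text
clock: 3.6
eef_pos: [0.4887, -0.1008, 0.1058]
tcp_rot: [0.0, 1.0, -0.0, 0.0]
force: [-0.9, 0.4, 4.4]
width: 0.0007
```

Call:
{"fn": "play_rows", "kwargs": {"rows": [{"dx":0,"dy":0,"dz":0.0005,"ax":0,"ay":0,"az":0,"gripper":0},{"dx":0,"dy":0,"dz":0.0005,"ax":0,"ay":0,"az":0,"gripper":0},{"dx":0,"dy":0,"dz":0,"ax":0,"ay":0,"az":0,"gripper":0}]}}

```text
clock: 3.9
eef_pos: [0.4888, -0.1008, 0.1051]
tcp_rot: [0.0, 1.0, -0.0, 0.0]
force: [-1.9, 0.6, 7.7]
width: 0.0001
```

Call:
{"fn": "play_rows", "kwargs": {"rows": [{"dx":0,"dy":0,"dz":0,"ax":0,"ay":0,"az":0,"gripper":0},{"dx":0,"dy":0,"dz":0,"ax":0,"ay":0,"az":0,"gripper":0}]}}

```text
clock: 4.1
eef_pos: [0.4888, -0.1008, 0.1051]
tcp_rot: [0.0, 1.0, -0.0, 0.0]
force: [-0.9, 1.2, 6.9]
width: 0.0004
```

P1's force climbs from 2.7 to about 7.3 N at 13 mm in, so P1 binds. I'll back off and go to P2.

Call:
{"fn": "play_rows", "kwargs": {"rows": [{"dx":0,"dy":0,"dz":-0.01,"ax":0,"ay":0,"az":0,"gripper":0},{"dx":0,"dy":0,"dz":-0.025,"ax":0,"ay":0,"az":0,"gripper":0},{"dx":0,"dy":0,"dz":-0.02,"ax":0,"ay":0,"az":0,"gripper":0},{"dx":-0.0145,"dy":-0.035,"dz":0,"ax":0,"ay":0,"az":0,"gripper":0},{"dx":-0.0145,"dy":-0.035,"dz":0,"ax":0,"ay":0,"az":0,"gripper":0},{"dx":-0.0145,"dy":-0.035,"dz":0,"ax":0,"ay":0,"az":0,"gripper":0},{"dx":-0.0145,"dy":-0.036,"dz":0,"ax":0,"ay":0,"az":0,"gripper":0},{"dx":0,"dy":0,"dz":0.015,"ax":0,"ay":0,"az":0,"gripper":0},{"dx":0,"dy":0,"dz":0.015,"ax":0,"ay":0,"az":0,"gripper":0},{"dx":0,"dy":0,"dz":0,"ax":0,"ay":0,"az":0,"gripper":0}]}}

```text
clock: 5.1
eef_pos: [0.43, 0.0407, 0.1289]
tcp_rot: [0.0, 1.0, 0.0, -0.001]
force: [1.1, 0.0, 0.2]
width: 0.0006
```

Call:
{"fn": "play_rows", "kwargs": {"rows": [{"dx":0,"dy":0,"dz":0.006,"ax":0,"ay":0,"az":0,"gripper":0},{"dx":0,"dy":0,"dz":0.004,"ax":0,"ay":0,"az":0,"gripper":0},{"dx":0,"dy":0,"dz":0.003,"ax":0,"ay":0,"az":0,"gripper":0},{"dx":0,"dy":0,"dz":0.003,"ax":0,"ay":0,"az":0,"gripper":0},{"dx":0,"dy":0,"dz":0.002,"ax":0,"ay":0,"az":0,"gripper":0},{"dx":0,"dy":0,"dz":0.002,"ax":0,"ay":0,"az":0,"gripper":0},{"dx":0,"dy":0,"dz":0.002,"ax":0,"ay":0,"az":0,"gripper":0},{"dx":0,"dy":0,"dz":0.001,"ax":0,"ay":0,"az":0,"gripper":0},{"dx":0,"dy":0,"dz":0.0005,"ax":0,"ay":0,"az":0,"gripper":0},{"dx":0,"dy":0,"dz":0,"ax":0,"ay":0,"az":0,"gripper":0}]}}

```text
clock: 6.1
eef_pos: [0.4307, 0.0403, 0.1061]
tcp_rot: [0.0, 1.0, -0.0, -0.0]
force: [0.6, 0.9, 0.7]
width: 0.0
```

Run:
```python
from rig import arm
import cv2,numpy as np
a=arm.capture('side')['image'];t=arm.capture('top')['image']
s=cv2.resize(a[150:265,240:340],(460,529),interpolation=2)
cv2.imwrite('pics/s2.png',s)
for i in range(3): print(arm.state()['force'])
```

```text
[0.14677607 0.16327632 0.77913977]
[0.14677607 0.16327632 0.77913977]
[0.14677607 0.16327632 0.77913977]
```

View pics/s2.png

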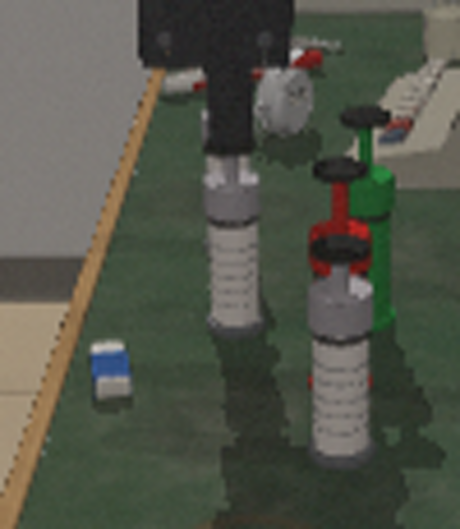

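The crop shows P2 upright, with the fingers and disc together above its collar (228,150). Contact looks fine, so I'll carry on carefully.

Call:
{"fn": "play_rows", "kwargs": {"rows": [{"dx":0,"dy":0,"dz":0.001,"ax":0,"ay":0,"az":0,"gripper":0},{"dx":0,"dy":0,"dz":0.001,"ax":0,"ay":0,"az":0,"gripper":0}]}}

```text
clock: 6.4
eef_pos: [0.4308, 0.0402, 0.1042]
tcp_rot: [0.0, 1.0, -0.0, 0.0]
force: [-0.2, -0.6, 2.9]
width: -0.0
```

Call:
{"fn": "play_rows", "kwargs": {"rows": [{"dx":0,"dy":0,"dz":0.001,"ax":0,"ay":0,"az":0,"gripper":0},{"dx":0,"dy":0,"dz":0.001,"ax":0,"ay":0,"az":0,"gripper":0},{"dx":0,"dy":0,"dz":0.001,"ax":0,"ay":0,"az":0,"gripper":0}]}}

```text
clock: 6.7
eef_pos: [0.4308, 0.0402, 0.1011]
tcp_rot: [0.0, 1.0, -0.0, 0.0]
force: [-0.2, -0.6, 2.8]
width: 0.0005
```

Call:
{"fn": "play_rows", "kwargs": {"rows": [{"dx":0,"dy":0,"dz":0.0015,"ax":0,"ay":0,"az":0,"gripper":0},{"dx":0,"dy":0,"dz":0.0015,"ax":0,"ay":0,"az":0,"gripper":0},{"dx":0,"dy":0,"dz":0.0015,"ax":0,"ay":0,"az":0,"gripper":0},{"dx":0,"dy":0,"dz":0.001,"ax":0,"ay":0,"az":0,"gripper":0},{"dx":0,"dy":0,"dz":0.001,"ax":0,"ay":0,"az":0,"gripper":0},{"dx":0,"dy":0,"dz":0.001,"ax":0,"ay":0,"az":0,"gripper":0},{"dx":0,"dy":0,"dz":0.0005,"ax":0,"ay":0,"az":0,"gripper":0}]}}

```text
clock: 7.4
eef_pos: [0.4308, 0.0402, 0.0932]
tcp_rot: [0.0, 1.0, -0.0, 0.0]
force: [0.6, -0.6, 4.8]
width: 0.0003
```

Call:
{"fn": "play_rows", "kwargs": {"rows": [{"dx":0,"dy":0,"dz":0.0006,"ax":0,"ay":0,"az":0,"gripper":0},{"dx":0,"dy":0,"dz":0.0006,"ax":0,"ay":0,"az":0,"gripper":0},{"dx":0,"dy":0,"dz":0,"ax":0,"ay":0,"az":0,"gripper":0}]}}

```text
clock: 7.7
eef_pos: [0.4308, 0.0401, 0.0922]
tcp_rot: [0.0, 1.0, -0.0, 0.0]
force: [0.6, -0.2, 4.7]
width: 0.0008
```

Call:
{"fn": "play_rows", "kwargs": {"rows": [{"dx":0,"dy":0,"dz":0.0005,"ax":0,"ay":0,"az":0,"gripper":0},{"dx":0,"dy":0,"dz":0.0004,"ax":0,"ay":0,"az":0,"gripper":0}]}}

```text
clock: 7.9
eef_pos: [0.4309, 0.0401, 0.0915]
tcp_rot: [0.0, 1.0, -0.0, 0.0]
force: [-0.2, -1.1, 10.2]
width: 0.0009
```

P2 is sound and home at 26.5 mm, with steady drag until the stop. On to P3.

Call:
{"fn": "play_rows", "kwargs": {"rows": [{"dx":0,"dy":0,"dz":-0.01,"ax":0,"ay":0,"az":0,"gripper":0},{"dx":0,"dy":0,"dz":-0.025,"ax":0,"ay":0,"az":0,"gripper":0},{"dx":0,"dy":0,"dz":-0.025,"ax":0,"ay":0,"az":0,"gripper":0},{"dx":-0.003,"dy":-0.036,"dz":0,"ax":0,"ay":0,"az":0,"gripper":0},{"dx":-0.003,"dy":-0.036,"dz":0,"ax":0,"ay":0,"az":0,"gripper":0},{"dx":-0.004,"dy":-0.036,"dz":0,"ax":0,"ay":0,"az":0,"gripper":0},{"dx":0,"dy":0,"dz":0.015,"ax":0,"ay":0,"az":0,"gripper":0},{"dx":0,"dy":0,"dz":0.008,"ax":0,"ay":0,"az":0,"gripper":0},{"dx":0,"dy":0,"dz":0,"ax":0,"ay":0,"az":0,"gripper":0}]}}

```text
clock: 8.8
eef_pos: [0.4197, 0.1473, 0.1274]
tcp_rot: [0.001, 1.0, -0.0, -0.001]
force: [0.1, -0.5, 0.1]
width: 0.0004
```

Call:
{"fn": "play_rows", "kwargs": {"rows": [{"dx":0,"dy":0,"dz":0.006,"ax":0,"ay":0,"az":0,"gripper":0},{"dx":0,"dy":0,"dz":0.004,"ax":0,"ay":0,"az":0,"gripper":0},{"dx":0,"dy":0,"dz":0.003,"ax":0,"ay":0,"az":0,"gripper":0},{"dx":0,"dy":0,"dz":0.002,"ax":0,"ay":0,"az":0,"gripper":0},{"dx":0,"dy":0,"dz":0.002,"ax":0,"ay":0,"az":0,"gripper":0},{"dx":0,"dy":0,"dz":0.002,"ax":0,"ay":0,"az":0,"gripper":0},{"dx":0,"dy":0,"dz":0.002,"ax":0,"ay":0,"az":0,"gripper":0},{"dx":0,"dy":0,"dz":0.001,"ax":0,"ay":0,"az":0,"gripper":0}]}}

```text
clock: 9.6
eef_pos: [0.4208, 0.1482, 0.106]
tcp_rot: [0.0, 1.0, -0.0, 0.0]
force: [-0.3, -0.6, 2.5]
width: 0.0005
```

Call:
{"fn": "play_rows", "kwargs": {"rows": [{"dx":0,"dy":0,"dz":0.001,"ax":0,"ay":0,"az":0,"gripper":0},{"dx":0,"dy":0,"dz":0.001,"ax":0,"ay":0,"az":0,"gripper":0}]}}

```text
clock: 9.8
eef_pos: [0.4208, 0.1482, 0.1041]
tcp_rot: [0.0, 1.0, -0.0, 0.0]
force: [-0.5, -0.2, 2.3]
width: 0.0
```

Drag is still steady at 13.9 mm, so P3 looks sound. Continuing to about 24.5 mm.

Call:
{"fn": "play_rows", "kwargs": {"rows": [{"dx":0,"dy":0,"dz":0.0015,"ax":0,"ay":0,"az":0,"gripper":0},{"dx":0,"dy":0,"dz":0.0015,"ax":0,"ay":0,"az":0,"gripper":0}]}}

```text
clock: 10.0
eef_pos: [0.4208, 0.1482, 0.101]
tcp_rot: [0.0, 1.0, -0.0, 0.0]
force: [0.0, -0.8, 2.5]
width: 0.0007
```

Call:
{"fn": "play_rows", "kwargs": {"rows": [{"dx":0,"dy":0,"dz":0.0015,"ax":0,"ay":0,"az":0,"gripper":0},{"dx":0,"dy":0,"dz":0.0015,"ax":0,"ay":0,"az":0,"gripper":0},{"dx":0,"dy":0,"dz":0.0015,"ax":0,"ay":0,"az":0,"gripper":0},{"dx":0,"dy":0,"dz":0.001,"ax":0,"ay":0,"az":0,"gripper":0},{"dx":0,"dy":0,"dz":0.001,"ax":0,"ay":0,"az":0,"gripper":0},{"dx":0,"dy":0,"dz":0.001,"ax":0,"ay":0,"az":0,"gripper":0},{"dx":0,"dy":0,"dz":0.0005,"ax":0,"ay":0,"az":0,"gripper":0}]}}

```text
clock: 10.7
eef_pos: [0.4208, 0.1481, 0.0931]
tcp_rot: [0.0, 1.0, -0.0, 0.0]
force: [-0.1, -0.8, 5.0]
width: 0.0004
```

Call:
{"fn": "play_rows", "kwargs": {"rows": [{"dx":0,"dy":0,"dz":0.0006,"ax":0,"ay":0,"az":0,"gripper":0},{"dx":0,"dy":0,"dz":0.0006,"ax":0,"ay":0,"az":0,"gripper":0}]}}

```text
clock: 10.9
eef_pos: [0.4209, 0.148, 0.0921]
tcp_rot: [0.0, 1.0, -0.0, 0.0]
force: [-0.6, -1.6, 7.4]
width: 0.0005
```

Call:
{"fn": "play_rows", "kwargs": {"rows": [{"dx":0,"dy":0,"dz":0.0007,"ax":0,"ay":0,"az":0,"gripper":0}]}}

```text
clock: 11.0
eef_pos: [0.4209, 0.148, 0.0915]
tcp_rot: [0.0, 1.0, -0.0, 0.0]
force: [-1.2, -1.4, 9.0]
width: 0.0006
```

Call:
{"fn": "play_rows", "kwargs": {"rows": [{"dx":0,"dy":0,"dz":-0.01,"ax":0,"ay":0,"az":0,"gripper":0},{"dx":0,"dy":0,"dz":-0.03,"ax":0,"ay":0,"az":0,"gripper":0},{"dx":0,"dy":0,"dz":-0.04,"ax":0,"ay":0,"az":0,"gripper":0},{"dx":0,"dy":0,"dz":-0.04,"ax":0,"ay":0,"az":0,"gripper":0},{"dx":0,"dy":0,"dz":-0.03,"ax":0,"ay":0,"az":0,"gripper":0},{"dx":0,"dy":0,"dz":0,"ax":0,"ay":0,"az":0,"gripper":0}]}}

```text
clock: 11.6
eef_pos: [0.4227, 0.1493, 0.2449]
tcp_rot: [-0.002, 1.0, 0.0, 0.004]
force: [-0.2, 1.1, -1.0]
width: 0.0006
```

Run:
```python
from rig import arm
import cv2,pickle
from h import *
d={n:arm.capture(n) for n in("side","top")};pickle.dump(d,open('cap1.pkl','wb'))
a=d['side']['image'];t=d['top']['image']
print(np.round(arm.state()['q'],2))
s=cv2.resize(a[140:265,230:390],(480,375),interpolation=2)
t2=cv2.resize(t[140:300,190:490],None,fx=1.6,fy=1.6)
o=np.zeros((375+256,480,3),np.uint8);o[:375]=s;o[375:,:480]=t2[:256,:480];o=o[:600];cv2.imwrite('pics/c2.png',o)
```

```text
[-0.52  0.46  0.12  2.09 -0.1   0.6  -1.91]
```

View pics/c2.png

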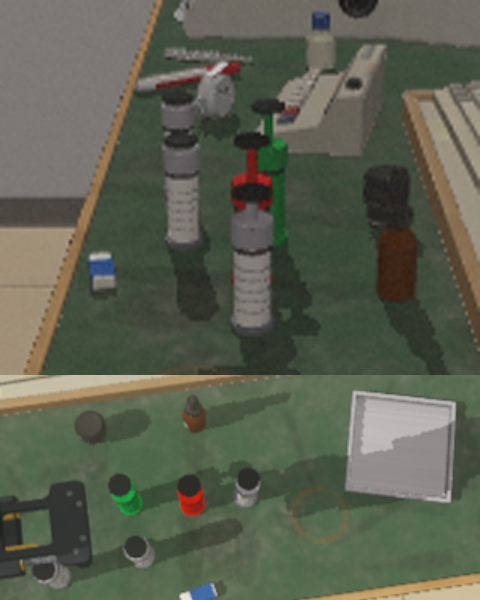

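P1, P2 and P3 all stand upright. P2 and P3 are fully in and P1 is part-way; in the crop P1's disc is at (252,195) in the side view. Now I'll refine P1's position.

Run:
```python
import pickle;from h import *
d=pickle.load(open('cap1.pkl','rb'));d0=pickle.load(open('cap0.pkl','rb'))
for D,z in((d0,.116),(d,.106)):
    c=D['top'];im=c['image'];m=(im.max(2)<55).astype(np.uint8)
    n,l,s,ce=cv2.connectedComponentsWithStats(m)
    for i in range(1,n):
        x,y,w,h,a=s[i]
        if a>40 and 325<x<360 and 180<y<220: print(s[i],onz(c,x+w/2-.5,y+h/2-.5,z).round(4),onz(c,*ce[i],z).round(4)); ct=(x+w/2-.5,y+h/2-.5)
c=d['side'];im=c['image']
# collar+barrel silhouette columns of P1 in side view
hsv=cv2.cvtColor(im,cv2.COLOR_BGR2HSV)
for v in (215,220,225,230,235,240):
    row=hsv[v,290:340]; g=im[v,290:340].astype(int)
    k=np.where((row[:,1]<45)&(row[:,2]>90))[0]+290
    if len(k): print(v,k.min(),k.max(),(k.min()+k.max())/2)
o1,r1=ray(d['top'],*ct)
for col in (313.5,314,314.5):
    # vertical plane through side ray at this column; barrel rows
    o,r=ray(c,col,232); print(col,'x at y=-.099:',(o+r*((-.099-o[1])/r[1])).round(4))
# tray rim outer corners in side
print('proj P1 mid side',proj(c,[.489,-.1,.075]),proj(c,[.489,-.1,.03]))
# tray inner floor via top: bright/grey mask
im=d['top']['image'];hs=cv2.cvtColor(im,cv2.COLOR_BGR2HSV)
m=((hs[...,1]<40)&(hs[...,2]>100)).astype(np.uint8);m[:, :395]=0;m[:,490:]=0;m[:140]=0;m[230:]=0
cn=max(cv2.findContours(m,0,2)[0],key=cv2.contourArea);b=cv2.boxPoints(cv2.minAreaRect(cn));P=np.array([onz(d['top'],*p,.016) for p in b]);print(P.round(4),P.mean(0).round(4),np.linalg.norm(P-np.roll(P,1,0),axis=1))
```

```text
[339 197  13  13 137] [ 0.4887 -0.099   0.116 ] [ 0.4889 -0.0988  0.116 ]
[339 198  13  14 136] [ 0.4881 -0.0993  0.106 ] [ 0.4886 -0.0989  0.106 ]
215 290 318 304.0
220 290 317 303.5
225 308 319 313.5
230 308 319 313.5
235 308 318 313.0
240 308 319 313.5
313.5 x at y=-.099: [ 0.4863 -0.099   0.0377]
314 x at y=-.099: [ 0.4873 -0.099   0.0377]
314.5 x at y=-.099: [ 0.4884 -0.099   0.0377]
proj P1 mid side [314.72573592 216.05692112] [314.80998868 235.49962885]
[[ 0.4736 -0.2196  0.016 ]
 [ 0.6055 -0.2591  0.016 ]
 [ 0.5682 -0.3965  0.016 ]
 [ 0.438  -0.3531  0.016 ]] [ 0.5213 -0.3071  0.016 ] [0.1381914  0.13765209 0.14242612 0.13729025]
```

Call:
{"fn": "play_rows", "kwargs": {"rows": [{"dx":0,"dy":0,"dz":0,"ax":0,"ay":0,"az":-8.5,"gripper":0.6},{"dx":0,"dy":0,"dz":0,"ax":0,"ay":0,"az":-8.5,"gripper":0.6},{"dx":0,"dy":0,"dz":0,"ax":0,"ay":0,"az":-8.5,"gripper":0.6},{"dx":0,"dy":0,"dz":0,"ax":0,"ay":0,"az":-8.5,"gripper":0.6},{"dx":0,"dy":0,"dz":0,"ax":0,"ay":0,"az":-8.5,"gripper":0.6},{"dx":0,"dy":0,"dz":0,"ax":0,"ay":0,"az":-8.5,"gripper":0.6},{"dx":0,"dy":0,"dz":0,"ax":0,"ay":0,"az":-8.5,"gripper":0.6},{"dx":0,"dy":0,"dz":0,"ax":0,"ay":0,"az":-8.5,"gripper":0.6},{"dx":0,"dy":0,"dz":0,"ax":0,"ay":0,"az":-8.5,"gripper":0.6},{"dx":0,"dy":0,"dz":0,"ax":0,"ay":0,"az":-8.5,"gripper":0.6}]}}

```text
clock: 12.7
eef_pos: [0.4195, 0.148, 0.2397]
tcp_rot: [-0.001, 0.735, 0.678, -0.002]
force: [-0.3, -0.5, -0.2]
width: 0.0527
```

Call:
{"fn": "play_rows", "kwargs": {"rows": [{"dx":0,"dy":0,"dz":0,"ax":0,"ay":0,"az":-5,"gripper":0.6},{"dx":-0.035,"dy":0.009,"dz":0,"ax":0,"ay":0,"az":0,"gripper":0.6},{"dx":-0.035,"dy":0.009,"dz":0,"ax":0,"ay":0,"az":0,"gripper":0.6},{"dx":-0.035,"dy":0.009,"dz":0,"ax":0,"ay":0,"az":0,"gripper":0.6},{"dx":-0.035,"dy":0.01,"dz":0,"ax":0,"ay":0,"az":0,"gripper":0.6},{"dx":-0.035,"dy":0.01,"dz":0,"ax":0,"ay":0,"az":0,"gripper":0.6},{"dx":-0.035,"dy":0.01,"dz":0,"ax":0,"ay":0,"az":0,"gripper":0.6},{"dx":-0.037,"dy":0.01,"dz":0,"ax":0,"ay":0,"az":0,"gripper":0.6},{"dx":0,"dy":0,"dz":0,"ax":0,"ay":0,"az":0,"gripper":0.6},{"dx":0,"dy":0,"dz":0,"ax":0,"ay":0,"az":0,"gripper":0.6}]}}

```text
clock: 13.7
eef_pos: [0.4866, -0.099, 0.2397]
tcp_rot: [-0.002, 0.708, 0.706, -0.001]
force: [-0.4, 0.5, -1.2]
width: 0.0529
```

Call:
{"fn": "play_rows", "kwargs": {"rows": [{"dx":0,"dy":0.0012,"dz":0.03,"ax":0,"ay":0,"az":0,"gripper":0.6},{"dx":0,"dy":0,"dz":0.035,"ax":0,"ay":0,"az":0,"gripper":0.6},{"dx":0,"dy":0,"dz":0.03,"ax":0,"ay":0,"az":0,"gripper":0.6},{"dx":0,"dy":0,"dz":0.015,"ax":0,"ay":0,"az":0,"gripper":0.6},{"dx":0,"dy":0,"dz":0,"ax":0,"ay":0,"az":0,"gripper":0.6}]}}

```text
clock: 14.2
eef_pos: [0.4867, -0.0963, 0.1289]
tcp_rot: [-0.003, 0.706, 0.708, -0.001]
force: [0.3, -0.4, -0.4]
width: 0.0529
```

Call:
{"fn": "play_rows", "kwargs": {"rows": [{"dx":0,"dy":0,"dz":0.01,"ax":0,"ay":0,"az":0,"gripper":0.6},{"dx":0,"dy":0,"dz":0.015,"ax":0,"ay":0,"az":0,"gripper":0.6},{"dx":0,"dy":0,"dz":0.015,"ax":0,"ay":0,"az":0,"gripper":0.6},{"dx":0,"dy":0,"dz":0.015,"ax":0,"ay":0,"az":0,"gripper":0.6},{"dx":0,"dy":0,"dz":0.012,"ax":0,"ay":0,"az":0,"gripper":0.6},{"dx":0,"dy":0,"dz":0.006,"ax":0,"ay":0,"az":0,"gripper":0.6},{"dx":0,"dy":0,"dz":0,"ax":0,"ay":0,"az":0,"gripper":0.6}]}}

```text
clock: 14.9
eef_pos: [0.4889, -0.0983, 0.058]
tcp_rot: [-0.0, 0.707, 0.707, 0.0]
force: [0.7, 0.0, -1.4]
width: 0.0531
```

Run:
```python
from rig import arm
import cv2
a=arm.capture('side')['image'];print(arm.state()['force'],arm.state()['eef_pos'])
cv2.imwrite('pics/s3.png',cv2.resize(a[150:265,250:380],(650,575),interpolation=2))
```

```text
[ 0.87426033 -0.37039658  0.49686234] [ 0.4890948  -0.09843488  0.05848602]
```

View pics/s3.png

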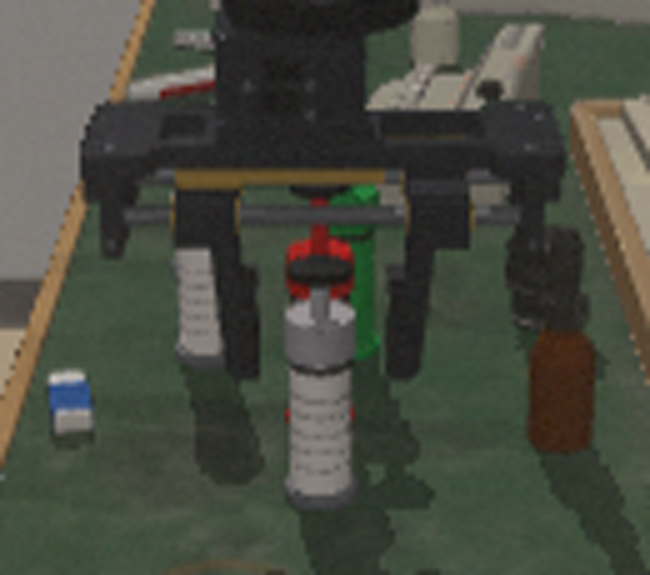

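The fingers' inner faces (258 and 388, mid 323) straddle P1's collar (286–355, mid 320.5). I'll shift about 1 mm in -x, lower 2 mm, then close in stages.

Call:
{"fn": "play_rows", "kwargs": {"rows": [{"dx":0,"dy":-0.001,"dz":0.002,"ax":0,"ay":0,"az":0,"gripper":0.55},{"dx":0,"dy":0,"dz":0,"ax":0,"ay":0,"az":0,"gripper":0.45},{"dx":0,"dy":0,"dz":0,"ax":0,"ay":0,"az":0,"gripper":0.4},{"dx":0,"dy":0,"dz":0,"ax":0,"ay":0,"az":0,"gripper":0.37},{"dx":0,"dy":0,"dz":0,"ax":0,"ay":0,"az":0,"gripper":0.35},{"dx":0,"dy":0,"dz":0,"ax":0,"ay":0,"az":0,"gripper":0.33},{"dx":0,"dy":0,"dz":0,"ax":0,"ay":0,"az":0,"gripper":0.2},{"dx":0,"dy":0,"dz":0,"ax":0,"ay":0,"az":0,"gripper":0.2},{"dx":0,"dy":0,"dz":0,"ax":0,"ay":0,"az":0,"gripper":0.2},{"dx":0,"dy":0,"dz":0,"ax":0,"ay":0,"az":0,"gripper":0.2}], "force": 20}}

```text
clock: 15.95
eef_pos: [0.4879, -0.0989, 0.0563]
tcp_rot: [0.0, 0.707, 0.707, -0.0]
force: [-0.5, 1.0, 3.7]
width: 0.029
```

Call:
{"fn": "play_rows", "kwargs": {"rows": [{"dx":0,"dy":0,"dz":-0.003,"ax":0,"ay":0,"az":0,"gripper":0.2},{"dx":0,"dy":0,"dz":-0.005,"ax":0,"ay":0,"az":0,"gripper":0.2},{"dx":0,"dy":0,"dz":-0.008,"ax":0,"ay":0,"az":0,"gripper":0.2},{"dx":0,"dy":0,"dz":-0.01,"ax":0,"ay":0,"az":0,"gripper":0.2},{"dx":0,"dy":0,"dz":-0.01,"ax":0,"ay":0,"az":0,"gripper":0.2},{"dx":0,"dy":0,"dz":-0.01,"ax":0,"ay":0,"az":0,"gripper":0.2},{"dx":0,"dy":0,"dz":-0.008,"ax":0,"ay":0,"az":0,"gripper":0.2},{"dx":0,"dy":0,"dz":-0.006,"ax":0,"ay":0,"az":0,"gripper":0.2},{"dx":0,"dy":0,"dz":0,"ax":0,"ay":0,"az":0,"gripper":0.2}]}}

```text
clock: 16.85
eef_pos: [0.4883, -0.0989, 0.1171]
tcp_rot: [0.001, 0.707, 0.707, 0.001]
force: [0.0, -0.5, -1.3]
width: 0.0293
```

Call:
{"fn": "play_rows", "kwargs": {"rows": [{"dx":-0.006,"dy":0.001,"dz":0,"ax":0,"ay":0,"az":0,"gripper":0.2},{"dx":-0.012,"dy":0.002,"dz":0,"ax":0,"ay":0,"az":0,"gripper":0.2},{"dx":-0.015,"dy":0.002,"dz":0,"ax":0,"ay":0,"az":0,"gripper":0.2},{"dx":-0.015,"dy":0.003,"dz":0,"ax":0,"ay":0,"az":0,"gripper":0.2},{"dx":-0.015,"dy":0.003,"dz":0,"ax":0,"ay":0,"az":0,"gripper":0.2},{"dx":-0.015,"dy":0.002,"dz":0,"ax":0,"ay":0,"az":0,"gripper":0.2},{"dx":-0.015,"dy":0.003,"dz":0,"ax":0,"ay":0,"az":0,"gripper":0.2},{"dx":-0.015,"dy":0.002,"dz":0,"ax":0,"ay":0,"az":0,"gripper":0.2},{"dx":-0.015,"dy":0.003,"dz":0,"ax":0,"ay":0,"az":0,"gripper":0.2},{"dx":-0.015,"dy":0.002,"dz":0,"ax":0,"ay":0,"az":0,"gripper":0.2}]}}

```text
clock: 17.85
eef_pos: [0.511, -0.2381, 0.1161]
tcp_rot: [0.0, 0.707, 0.707, -0.0]
force: [0.2, -0.2, -1.7]
width: 0.0291
```

Call:
{"fn": "play_rows", "kwargs": {"rows": [{"dx":-0.015,"dy":0.002,"dz":0,"ax":0,"ay":0,"az":0,"gripper":0.2},{"dx":-0.015,"dy":0.003,"dz":0,"ax":0,"ay":0,"az":0,"gripper":0.2},{"dx":-0.015,"dy":0.002,"dz":0,"ax":0,"ay":0,"az":0,"gripper":0.2},{"dx":-0.015,"dy":0.002,"dz":0,"ax":0,"ay":0,"az":0,"gripper":0.2},{"dx":-0.007,"dy":0.001,"dz":0,"ax":0,"ay":0,"az":0,"gripper":0.2},{"dx":-0.003,"dy":0,"dz":0,"ax":0,"ay":0,"az":0,"gripper":0.2},{"dx":0,"dy":0,"dz":0,"ax":0,"ay":0,"az":0,"gripper":0.2},{"dx":0,"dy":0,"dz":0,"ax":0,"ay":0,"az":0,"gripper":0.2}]}}

```text
clock: 18.65
eef_pos: [0.5209, -0.3058, 0.1163]
tcp_rot: [-0.0, 0.707, 0.707, 0.0]
force: [0.7, -0.3, -2.5]
width: 0.0291
```

Run:
```python
from rig import arm
import cv2
a=arm.capture('side')['image'];s=arm.state();print(s['force'],s['eef_pos'],s['width'])
cv2.imwrite('pics/s4.png',cv2.resize(a[130:350,230:450],(590,590),interpolation=2))
```

```text
[-0.36623071  0.26802438 -2.61025293] [ 0.52090558 -0.30566042  0.11624632] 0.02924959245844458
```

View pics/s4.png

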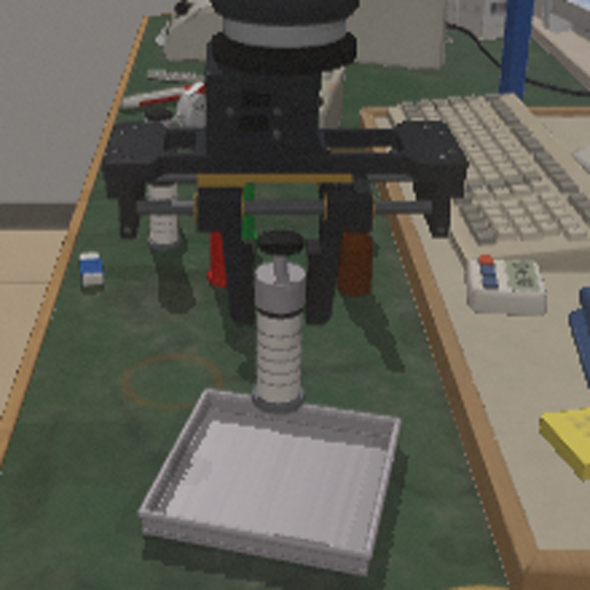

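P1 hangs upright (280,330) over the tray with its plunger part-way. Lowering.

Call:
{"fn": "play_rows", "kwargs": {"rows": [{"dx":0,"dy":0,"dz":0.006,"ax":0,"ay":0,"az":0,"gripper":0.2},{"dx":0,"dy":0,"dz":0.009,"ax":0,"ay":0,"az":0,"gripper":0.2},{"dx":0,"dy":0,"dz":0.01,"ax":0,"ay":0,"az":0,"gripper":0.2},{"dx":0,"dy":0,"dz":0.01,"ax":0,"ay":0,"az":0,"gripper":0.2},{"dx":0,"dy":0,"dz":0.008,"ax":0,"ay":0,"az":0,"gripper":0.2},{"dx":0,"dy":0,"dz":0.005,"ax":0,"ay":0,"az":0,"gripper":0.2},{"dx":0,"dy":0,"dz":0.003,"ax":0,"ay":0,"az":0,"gripper":0.2},{"dx":0,"dy":0,"dz":0.002,"ax":0,"ay":0,"az":0,"gripper":0.2},{"dx":0,"dy":0,"dz":0.001,"ax":0,"ay":0,"az":0,"gripper":0.2},{"dx":0,"dy":0,"dz":0,"ax":0,"ay":0,"az":0,"gripper":0.2}]}}

```text
clock: 19.7
eef_pos: [0.5209, -0.3069, 0.0624]
tcp_rot: [0.0, 0.707, 0.707, 0.0]
force: [0.4, -0.6, -2.7]
width: 0.0292
```

Call:
{"fn": "play_rows", "kwargs": {"rows": [{"dx":0,"dy":0,"dz":0.001,"ax":0,"ay":0,"az":0,"gripper":0.2},{"dx":0,"dy":0,"dz":0.001,"ax":0,"ay":0,"az":0,"gripper":0.2},{"dx":0,"dy":0,"dz":0,"ax":0,"ay":0,"az":0,"gripper":0.2}]}}

```text
clock: 20.0
eef_pos: [0.5207, -0.3068, 0.0602]
tcp_rot: [0.0, 0.707, 0.707, -0.0]
force: [-1.0, 0.5, -1.3]
width: 0.0293
```

Call:
{"fn": "play_rows", "kwargs": {"rows": [{"dx":0,"dy":0,"dz":0.0007,"ax":0,"ay":0,"az":0,"gripper":0.2},{"dx":0,"dy":0,"dz":0,"ax":0,"ay":0,"az":0,"gripper":0.2}]}}

```text
clock: 20.2
eef_pos: [0.5208, -0.3068, 0.0595]
tcp_rot: [0.0, 0.707, 0.707, 0.0]
force: [0.0, 0.4, -2.5]
width: 0.0293
```

Call:
{"fn": "play_rows", "kwargs": {"rows": [{"dx":0,"dy":0,"dz":0.0006,"ax":0,"ay":0,"az":0,"gripper":0.2},{"dx":0,"dy":0,"dz":0,"ax":0,"ay":0,"az":0,"gripper":0.2}]}}

```text
clock: 20.4
eef_pos: [0.5209, -0.3068, 0.0594]
tcp_rot: [0.0, 0.707, 0.707, -0.0]
force: [-0.9, 0.4, 3.1]
width: 0.0293
```

Call:
{"fn": "play_rows", "kwargs": {"rows": [{"dx":0,"dy":0,"dz":0.0005,"ax":0,"ay":0,"az":0,"gripper":0.2},{"dx":0,"dy":0,"dz":0,"ax":0,"ay":0,"az":0,"gripper":0.2}]}}

```text
clock: 20.6
eef_pos: [0.5211, -0.3069, 0.0594]
tcp_rot: [0.0, 0.707, 0.707, -0.0]
force: [-1.5, 1.8, 5.9]
width: 0.0294
```

Seated. I'll ease off, open slowly and rise.

Call:
{"fn": "play_rows", "kwargs": {"rows": [{"dx":0,"dy":0,"dz":-0.0006,"ax":0,"ay":0,"az":0,"gripper":0.2},{"dx":0,"dy":0,"dz":0,"ax":0,"ay":0,"az":0,"gripper":0.34},{"dx":0,"dy":0,"dz":0,"ax":0,"ay":0,"az":0,"gripper":0.37},{"dx":0,"dy":0,"dz":0,"ax":0,"ay":0,"az":0,"gripper":0.42},{"dx":0,"dy":0,"dz":0,"ax":0,"ay":0,"az":0,"gripper":0.5},{"dx":0,"dy":0,"dz":0,"ax":0,"ay":0,"az":0,"gripper":0.6},{"dx":0,"dy":0,"dz":0,"ax":0,"ay":0,"az":0,"gripper":0.6},{"dx":0,"dy":0,"dz":-0.005,"ax":0,"ay":0,"az":0,"gripper":0.6},{"dx":0,"dy":0,"dz":-0.01,"ax":0,"ay":0,"az":0,"gripper":0.6},{"dx":0,"dy":0,"dz":-0.02,"ax":0,"ay":0,"az":0,"gripper":0.6}]}}

```text
clock: 21.6
eef_pos: [0.52, -0.3064, 0.094]
tcp_rot: [-0.001, 0.707, 0.707, -0.0]
force: [-0.1, 1.0, -0.5]
width: 0.0529
```

Call:
{"fn": "play_rows", "kwargs": {"rows": [{"dx":0,"dy":0,"dz":-0.03,"ax":0,"ay":0,"az":0,"gripper":0.6},{"dx":0,"dy":0,"dz":-0.04,"ax":0,"ay":0,"az":0,"gripper":0.6},{"dx":0,"dy":0,"dz":-0.04,"ax":0,"ay":0,"az":0,"gripper":0.6},{"dx":0,"dy":0,"dz":-0.03,"ax":0,"ay":0,"az":0,"gripper":0.6},{"dx":0,"dy":0,"dz":0,"ax":0,"ay":0,"az":0,"gripper":0.6},{"dx":0,"dy":0,"dz":0,"ax":0,"ay":0,"az":0,"gripper":0.6}]}}

```text
clock: 22.2
eef_pos: [0.5208, -0.3069, 0.235]
tcp_rot: [0.001, 0.707, 0.707, 0.0]
force: [1.2, 0.3, -1.1]
width: 0.0528
```

Run:
```python
from rig import arm
import cv2,pickle
from h import *
d={n:arm.capture(n) for n in("side","top")};pickle.dump(d,open('cap2.pkl','wb'))
a=d['side']['image'];t=d['top']['image']
o=np.vstack([cv2.resize(a[130:350,230:450],(400,400),interpolation=2)]);t2=cv2.resize(t[120:320,180:500],(400,250))
o=np.hstack([o,np.vstack([t2,np.zeros((150,400,3),np.uint8)])]);cv2.imwrite('pics/f.png',o)
c=d['side']
# fixed-shape check: collar top z .084 and disc top along vertical line for P2,P3 and P1
for n,x,y,b in(('P1',.521,-.307,.003),('P2',.4309,.0405,0),('P3',.4208,.1483,0)):
    print(n,'side px foot/collar/disc expected (home 25 / bind 12)',[proj(c,[x,y,b+z]).round(1).tolist() for z in(0,.084,.118-.025,.118-.012)])
```

```text
P1 side px foot/collar/disc expected (home 25 / bind 12) [[333.5, 307.7], [334.3, 263.7], [334.4, 258.7], [334.5, 251.4]]
P2 side px foot/collar/disc expected (home 25 / bind 12) [[291.6, 220.2], [290.7, 188.3], [290.6, 184.7], [290.5, 179.6]]
P3 side px foot/collar/disc expected (home 25 / bind 12) [[290.3, 203.4], [289.4, 174.0], [289.3, 170.8], [289.2, 166.0]]
```

View pics/f.png

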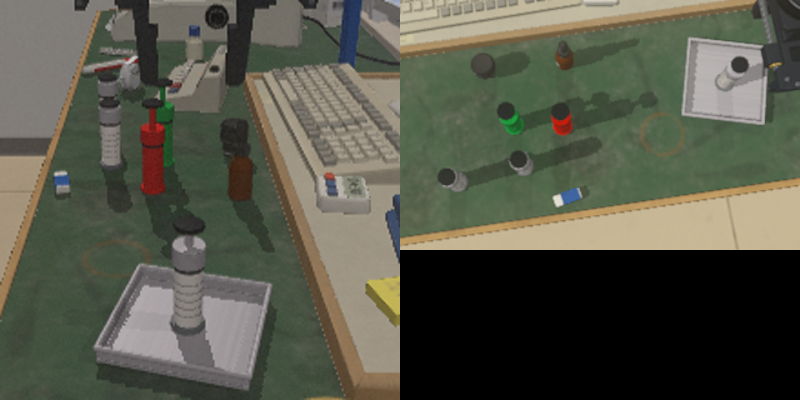

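Run:
```python
import pickle;from h import *
c=pickle.load(open('cap2.pkl','rb'))['side'];im=c['image'].max(2)
for u,v0,v1 in((334,244,266),(291,172,192),(289,160,176)): print(u,v0,im[v0:v1,u].tolist())
```

```text
334 244 [78, 77, 58, 54, 45, 42, 49, 51, 50, 46, 51, 53, 49, 35, 33, 72, 98, 97, 97, 101, 102, 101]
291 172 [49, 37, 50, 100, 110, 97, 97, 99, 98, 97, 92, 39, 46, 49, 52, 53, 43, 70, 109, 106]
289 160 [80, 78, 75, 96, 151, 144, 125, 90, 71, 58, 52, 50, 50, 42, 46, 82]
```

P2's disc is at rows 183–188 and P3's at 169–174, which matches about 25 mm in. P1 is upright in the tray with its plunger part-way, and the bystanders and look-alikes haven't moved. Handing in.

```bash
python3 -c "
from rig import arm
print(arm.sign_off())"
```

```text
the job is handed in; nothing more can be done
None
```

I checked all three dispensers, and the one that binds now stands upright in the reject tray. The job was handed in at about 22 s. The highest press force I read was 10.2 N, and the most in any other contact was 5.9 N.

| Dispenser | Start position (x, y) | What happened |
|---|---|---|
| P1 | 0.488, -0.099 | Force climbed from about 2.7 N to 7–7.7 N at about 13 mm in, so I stopped there. I gripped it by the collar and set it near the tray centre. |
| P2 | 0.431, 0.040 | Drag stayed at about 3 N to the rubber stop. I stopped at about 26.5 mm and 10.2 N, and left it standing. |
| P3 | 0.421, 0.148 | Drag stayed at about 2.5 N to the rubber stop. I stopped at about 26.5 mm and 9.0 N, and left it standing. |

- **Final pictures:** P1 is upright in the tray with its plunger part-way in. P2 and P3 are upright with their discs at the height expected for about 25 mm in. By eye, the bystanders and the red and green look-alikes are where they were.
- **Odd reading:** P2 showed only 0.7 N while the arm held still at 12 mm in. A picture showed good contact and the drag read 2.9 N once I moved on.
- **Limits of the check:** plunger depths in the pictures are only good to about 2 mm. P1's disc height was not cleanly measurable in the last picture, so its springback after release was not measured.

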